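Stamp a jar lid with the pounding mallet

TASK

Stamp the jar lid in the bench stamp with the red cap: pick up the steel-headed pounding mallet by its upright handle and use it to knock the red sprung plunger fully down. Leave the blue-capped stamp alone, and finally stand the mallet back upright in the middle of its round cork pad.

Things in the scene. Friction and masses are not known exactly. Their poses are not given: they have to be found in the camera images.
- mallet_center (a point): Point on the axis of the loose mallet, half-way up (62 mm above its flat striking face), on the handle. The mallet, 123 mm high, about 0.5 kg, stands upright on its cork pad: steel head 56 mm across, 28 mm high, then a short neck and an upright dark wooden handle, round, 26 mm across, from 44 to 123 mm above the striking face. z points up the handle. Best grasped 15 to 30 mm above this point.
- mallet: The same mallet; origin at the centre of its flat striking face (the underside of the head), z up the handle.
- pad_top (a point): Centre of the upper face of the fixed round cork pad, 116 mm across, 6 mm thick, lying on the surface.
- red_stamp_cap (a point): Centre of the flat top of the red cap, 40 mm across, on the plunger of the red stamp; 102 mm above the surface when up, it moves with the plunger. The stamp is a fixed grey stand, 100 x 78 mm, with a post, a guide sleeve (top at 70 mm) and a brass jar lid on an anvil; nothing of it stands higher than the cap, even when down.
- red_stamp_plunger (a joint): Travel of the red plunger in m: 0 = up, as at the start, 0.016 = fully down against the stop. It moves straight down. A spring pushes it back up: about 4 N to start moving, 13 N fully down; it returns to 0 when let go.
- blue_stamp_cap (a point): Centre of the flat top of the blue cap of the other stamp, which is alike but for its colour; not to be pressed.
- blue_stamp_plunger (a joint): Travel of the blue plunger in m, the same mechanism: 0 = up, 0.016 = fully down.
Mind the look-alikes: they are no part of the job. Of the things that look like the part that bears pad_top, the larger one is meant.

How it is judged:
By the outcome, as a careful person would: the job done as asked, in the order asked, and still so for the second after the job is handed in, with the robot touching nothing.
It also fails if it takes over 48 s, if anything falls off the work surface, if the arm or the gripper's body presses on something with over 40 N, if the wrist force passes 120 N, or if a joint passes its speed limit or range.

ROBOT

A 6-joint arm with a two-finger parallel gripper is mounted at the origin on a cart in front of the work surface, level with it; the furniture and walls round the work are solid. World frame = base frame: x ahead of the robot, y to its left, z up, the work surface at z = 0. Lengths are in m, angles in rad, forces in N, time in s.
With the tool pointing down it reaches from about 0.375 to 0.825 m from the base axis. Payload 5.5 kg.
Tool frame: the origin (TCP) lies between the finger pads; the fingertips stand 22 mm ahead of it and the grasp point (between the pads) lies 3 mm ahead of it; z points along the fingers, y is the direction in which the jaws open and shut (so a half turn about z gives the same grasp; the last joint's range is limited). The gripper opens to 85 mm and grips with 20 to 120 N. Pads are 22 mm wide; open, the fingers measure 114 mm over their backs; the gripper's body (76 mm by 85 mm) begins 54 mm behind the grasp point. The pads swing forward as they close: fully open they stand 13 mm farther back than shut.
Start: joints at [1.121, 0.314, -0.047, 1.21, 0, 1.571], TCP at [0.261, 0.54, 0.227] pointing down, gripper open.
Joint ranges: [-2.67, 2.67], [-0.69, 1.73], [-1.03, 1.25], [-2.08, 2.16], [-1.42, 1.45], [-3.14, 3.14]. Speed limits (rad/s): [2.39, 2.39, 3.01, 3.14, 3.14, 3.14].

INTERFACE

Orientations are given as a 3x3 rotation matrix whose columns are the frame's x, y, z axes.
In Python, from station import ctrl gives the robot as it stands.
- The arm moves only by the tool carry_out, never from a script. Its argument "series" is text: rows parted by semicolons, each of 7 numbers parted by spaces: the turn, a rotation vector about the world's x, y, z in degrees, then the shift along the world's x, y, z in cm, then the finger opening in cm, from 0 to 8.54. A call has 1 to 20 rows; each row shifts and turns the commanded pose from where the row before left it; what a row does not reach is not made up. A row lasts 1/10 s, in which the tool goes at most 50 mm and 8.59 degrees, less where a joint would pass 70% of its speed; a pose out of reach is approached as far as the arm can. A call with a gripper value outside its range is refused whole. The fingers move at their own pace and stop on an object; "squeeze" is the grip in N (left out, the last holds). Time passes only in rows, so rows that do not move let the fingers close. It gives the time, the measured TCP pose, the force and the opening at its end, in the units of the state.
- ctrl.state(): the state, without advancing time (a new reading comes with each control period).
- ctrl.read_camera(name): name is "side" or "top" or "wrist"; returns a dict with "frame" (400x640x3 uint8, red, green, blue), "depth" (400x640 float32, m along the optical axis (not along the pixel's ray), 0 where there is no reading), "intrinsics" (3x3 intrinsics, pixels), "world_from_camera" (4x4, takes a point from camera to world coordinates). Camera axes: x right, y up, looking along -z (the intrinsics and any distortion apply to the point x, -y, -z); pixel columns grow to the right and rows downward; lengths in m; the calibration is good to about 2 mm. A picture is of the moment at which its call begins.
- ctrl.hand_in(): hands the job in, once; it reports no verdict.
The state is a dict: "time": time; "joints": joint angles; "joint_velocities": joint speeds; "joint_torque": joint torques, N m; "position": TCP position; "orientation": TCP orientation; "wrist_force": force on the tool from outside, world axes, zero at the start; "ft_torque": the same for the moment, N m; "opening": opening from 0.0 (shut) to 1.0 (fully open).
Only numpy, scipy, OpenCV 4.12 (cv2) and the standard library are available. Lean on these libraries where they do the work, as an engineer would, in place of code of your own. Each camera call takes 0.05 s, during which the arm holds its last target.

## Working session

There is one attempt and no reset: what is moved stays moved. The work goes in short steps, Python scripts to look and compute and a tool call to move; the robot and the scene stay as the last step left them, time stands still between calls to the robot, and variables do not carry over. Pictures are saved under pics/ and viewed, and the job is handed in when it is done.

Besides the shell and the picture viewer there is one more tool, called after ">>>" as name(argument=value, ...) on one line, values as JSON. carry_out: Moves the arm, as the interface text tells. Its arguments: {"type":"object","properties":{"series":{"type":"string"},"squeeze":{"type":"number"}},"required":["series"]}

```bash
mkdir -p pics; cat > h.py <<'E'
import numpy as np, cv2
from station import ctrl
def cam(n,save=None):
    r=ctrl.read_camera(n)
    if save: cv2.imwrite('pics/'+save+'.png',cv2.cvtColor(r['frame'],cv2.COLOR_RGB2BGR)); np.savez('pics/'+save,**r)
    return r
def world(r,u,v,z=None):
    K=r['intrinsics'];T=r['world_from_camera']
    x=(u-K[0,2])/K[0,0];y=(v-K[1,2])/K[1,1]
    d=T[:3,:3]@np.array([x,-y,-1.]);o=T[:3,3]
    if z is None: s=float(r['depth'][int(round(v)),int(round(u))])
    else: s=(z-o[2])/d[2]
    return o+s*d
E
python3 - <<'E'
from h import *
for n in('side','top','wrist'): cam(n,n+'0')
s=ctrl.state();print(s)
E
```

```text
{'time': 0.15, 'joints': array([ 1.12100215e+00,  3.14054609e-01, -4.78251291e-02,  1.21021365e+00,
       -7.48272553e-06,  1.57078143e+00]), 'joint_velocities': array([-0.00058093, -0.00211742,  0.00384095, -0.0012912 ,  0.0006558 ,
        0.00268194]), 'joint_torque': array([ 4.40479216e-04, -5.40044940e+01,  3.40058935e+01,  1.32890910e-02,
        5.78519121e-05, -2.61702851e-06]), 'position': array([0.26067759, 0.53992156, 0.22604866]), 'orientation': array([[-9.00543089e-01,  4.34766414e-01, -5.57197252e-04],
       [ 4.34766770e-01,  9.00542327e-01, -1.17130278e-03],
       [-7.46339690e-06, -1.29705947e-03, -9.99999159e-01]]), 'wrist_force': array([-0.26782779,  0.0025246 ,  1.80219541]), 'ft_torque': array([-0.00126292,  0.04205344, -0.02258491]), 'opening': 1.004612566478073}
```

View pics/side0.png

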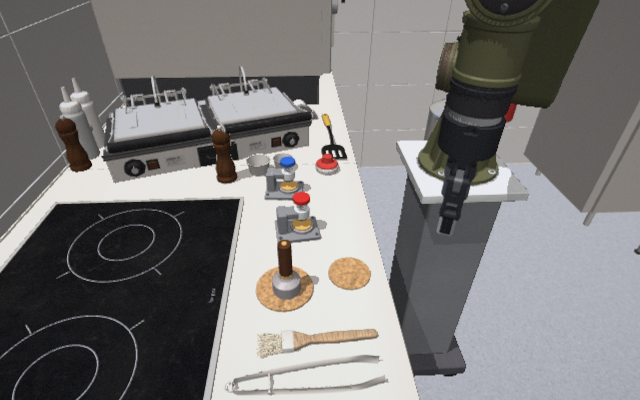

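View pics/top0.png

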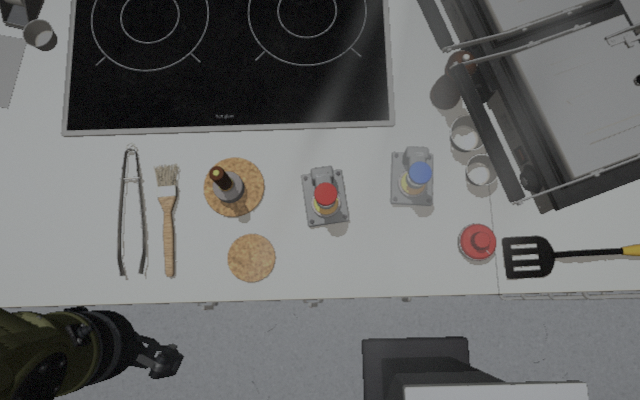

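View pics/wrist0.png

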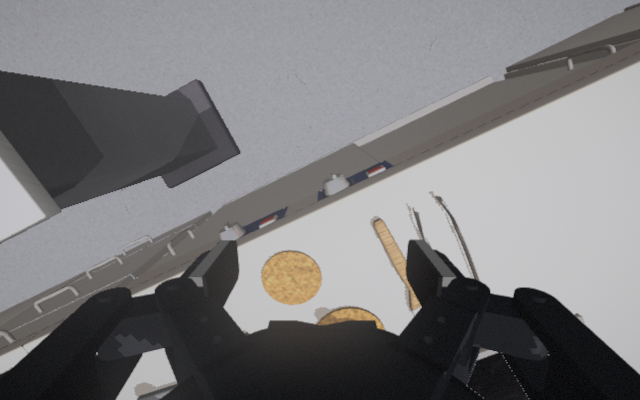

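The top view shows the mallet on the larger cork pad, centred near (234,187), with its handle top near (217,173). The red cap is near (326,194) and the blue cap near (419,173). The smaller pad at (251,258) is the decoy. I'll enlarge these to measure them.

```bash
python3 - <<'E'
from h import *
for n,(x0,y0,x1,y1),k in(('top0',(190,140,350,250),5),('side0',(240,180,360,320),4)):
    im=cv2.imread(f'pics/{n}.png')[y0:y1,x0:x1]
    im=cv2.resize(im,None,fx=k,fy=k,interpolation=cv2.INTER_CUBIC)
    cv2.imwrite(f'pics/{n}c.png',im)
r=dict(np.load('pics/top0.npz'));print(r['world_from_camera'],r['intrinsics'])
r2=dict(np.load('pics/side0.npz'))
def blob(r,cond,box):
    f=cv2.cvtColor(r['frame'],cv2.COLOR_RGB2HSV);m=cond(f);mm=np.zeros_like(m);mm[box[1]:box[3],box[0]:box[2]]=m[box[1]:box[3],box[0]:box[2]]
    v,u=np.nonzero(mm);return u,v
red=lambda f:((f[...,0]<6)|(f[...,0]>174))&(f[...,1]>180)&(f[...,2]>120)
u,v=blob(r,red,(300,170,350,220));print(u.min(),u.max(),v.min(),v.max(),len(u))
P=np.array([world(r,a,b) for a,b in zip(u,v)]);t=P[:,2]>np.percentile(P[:,2],95)-.006
print(np.median(P[t],0),P[t].min(0),P[t].max(0),t.sum())
# all points in mallet/pad box
P=np.array([world(r,a,b) for a in range(195,275) for b in range(150,225)])
for lo,hi in((.004,.009),(.118,.14),(.03,.044)):
    t=(P[:,2]>lo)&(P[:,2]<hi);Q=P[t];print(lo,len(Q),Q.min(0),Q.max(0),np.median(Q,0)) if len(Q) else print(lo,0)
for n,rr in(('side',r2),):
    P=np.array([world(rr,a,b) for a in range(250,330) for b in range(185,320)])
    for lo,hi in((.004,.009),(.118,.14),(.025,.044),(.095,.106),(.05,.12)):
        t=(P[:,2]>lo)&(P[:,2]<hi);Q=P[t];print(n,lo,len(Q),Q.min(0),Q.max(0)) if len(Q) else print(lo,0)
E
```

```text
[[-0.02625466  0.98069433 -0.19377649  0.30147492]
 [-0.99946639 -0.02952004 -0.01398255  0.28800337]
 [-0.0194329   0.19330598  0.98094605  0.94169853]
 [ 0.          0.          0.          1.        ]] [[507.2662852    0.         318.9793052 ]
 [  0.         507.2662852  200.75205857]
 [  0.           0.           1.        ]]Traceback (most recent call last):
  File "<stdin>", line 12, in <module>
    return umr_minimum(a, axis, None, out, keepdims, initial, where)
ValueError: zero-size array to reduction operation minimum which has no identity
```

View pics/top0c.png

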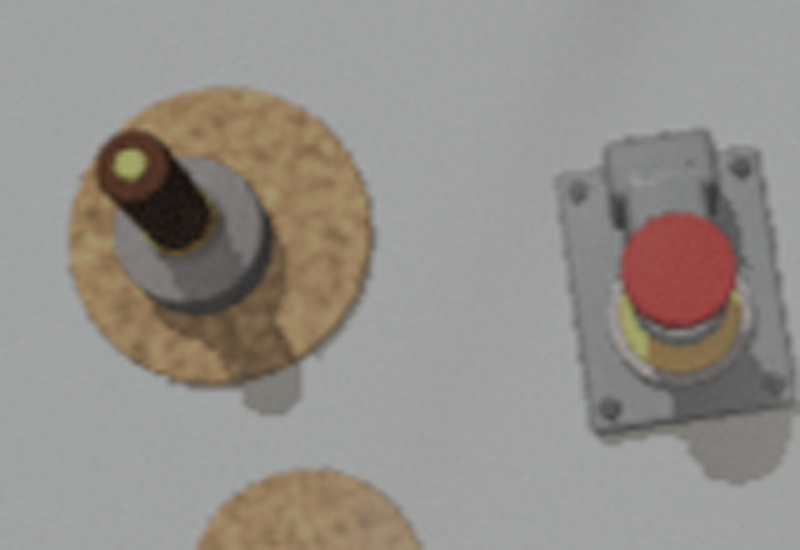

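View pics/side0c.png

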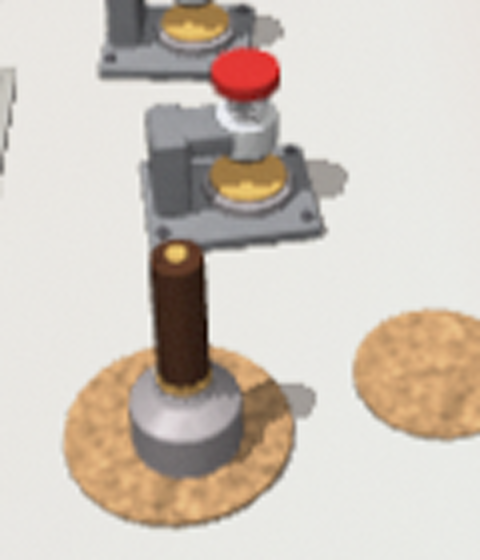

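In the enlarged top crop the handle top is at (131,164), the pad centre at (220,236) and the red cap at (679,269). In the side crop they are at (177,258), (179,434) and (245,71). I'll intersect these pixels with the known heights.

```bash
python3 - <<'E'
from h import *
r=dict(np.load('pics/top0.npz'));s=dict(np.load('pics/side0.npz'))
for nm,z,t,q in(('handle',.129,(131,164),(177,258)),('pad',.006,(220,235.5),(179,434)),('red',.102,(679,269),(245,71))):
    a=((t[0]+.5)/5-.5+190,(t[1]+.5)/5-.5+140);b=((q[0]+.5)/4-.5+240,(q[1]+.5)/4-.5+180)
    print(nm,world(r,*a,z).round(4),world(s,*b,z).round(4),'depth',world(r,*a).round(4),world(s,*b).round(4))
# pad ellipse fit, dense
f=cv2.cvtColor(r['frame'],cv2.COLOR_RGB2HSV)
print('blue',world(r,419,173,.102))
E
```

```text
handle [0.5151 0.4694 0.129 ] [0.5144 0.4689 0.129 ] depth [0.5147 0.469  0.1305] [0.5143 0.4704 0.1304]
pad [0.5183 0.4626 0.006 ] [0.5189 0.4654 0.006 ] depth [0.5101 0.456  0.0414] [0.5172 0.4919 0.0369]
red [0.4797 0.2888 0.102 ] [0.4803 0.2902 0.102 ] depth [0.4792 0.2888 0.1043] [0.4803 0.2909 0.1025]
blue [0.51028078 0.12880133 0.102     ]
```

>>> carry_out(series="0 0 0 1 0 0 8.5; 0 0 0 2.4 -0.7 0 8.5; 0 0 0 2.8 -0.9 0 8.5; 0 0 0 2.8 -0.9 0 8.5; 0 0 0 2.8 -0.9 0 8.5; 0 0 0 2.8 -0.9 0 8.5; 0 0 0 2.8 -0.9 0 8.5; 0 0 0 2.8 -0.9 0 8.5; 0 0 0 2.8 -0.9 0 8.5; 0 0 0 1.6 -0.1 0 8.5; 0 0 0 0.8 0 0 8.5; 0 0 0 0 0 0 8.5; 0 0 0 0 0 0 8.5", squeeze=80)

```text
time: 1.45
position: [0.5144, 0.4694, 0.2264]
orientation: [[-0.901, 0.434, -0.001], [0.434, 0.901, -0.0], [0.001, -0.001, -1.0]]
wrist_force: [-1.0, -0.0, -0.0]
opening: 0.994
```

>>> carry_out(series="0 0 0 0 0 -1 8.5; 0 0 0 0 0 -1.5 8.5; 0 0 0 0 0 -1.5 8.5; 0 0 0 0 0 -1.5 8.5; 0 0 0 0 0 -1.5 8.5; 0 0 0 0 0 -1.5 8.5; 0 0 0 0 0 -1.5 8.5; 0 0 0 0 0 -1.5 8.5; 0 0 0 0 0 -1.2 8.5; 0 0 0 0 0 -0.6 8.5; 0 0 0 0 0 0 8.5; 0 0 0 0 0 0 8.5")

```text
time: 2.65
position: [0.5151, 0.4695, 0.0941]
orientation: [[-0.901, 0.435, 0.0], [0.435, 0.901, 0.0], [-0.0, 0.001, -1.0]]
wrist_force: [0.2, 0.3, -0.1]
opening: 0.993
```

```bash
python3 - <<'E'
from h import *
s=ctrl.state();print(s['position'],s['wrist_force'])
cam('side','side1')
im=cv2.imread('pics/side1.png')[150:320,220:420];cv2.imwrite('pics/side1c.png',cv2.resize(im,None,fx=3.5,fy=3.5,interpolation=2))
E
```

```text
[0.51512394 0.46952516 0.09405768] [ 0.16494801  0.30510473 -0.14072372]
```

View pics/side1c.png

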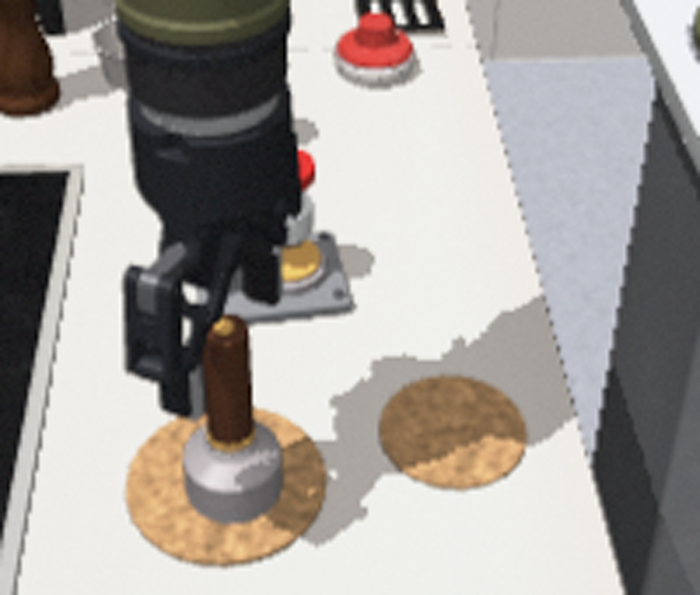

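```bash
python3 - <<'E'
from h import *
r=dict(np.load('pics/side1.npz'));K=r['intrinsics'];T=r['world_from_camera'];print(T.round(3))
def proj(p):
    c=T[:3,:3].T@(np.array(p)-T[:3,3]);return ((K[0,0]*c[0]/-c[2]+K[0,2]-220)*3.5,(K[1,1]*-c[1]/-c[2]+K[1,2]-150)*3.5)
R=ctrl.state()['orientation'];p=np.array(ctrl.state()['position'])
for y in(-.0425,0,.0425):
  for dz in(.009,.022): print(y,dz,np.round(proj(p+R[:,1]*y+R[:,2]*dz)))
print('handle top',proj([.5148,.469,.129]))
im=r['frame'];
E
```

```text
[[-0.998 -0.028  0.049  0.486]
 [ 0.056 -0.585  0.809  0.978]
 [ 0.006  0.811  0.586  0.605]
 [ 0.     0.     0.     1.   ]]
-0.0425 0.009 [259. 340.]
-0.0425 0.022 [260. 356.]
0 0.009 [225. 390.]
0 0.022 [226. 407.]
0.0425 0.009 [188. 446.]
0.0425 0.022 [190. 463.]
handle top (np.float64(222.7924163701025), np.float64(329.61064255618334))
```

```bash
python3 - <<'E'
from h import *
r=dict(np.load('pics/side1.npz'))
for n,c in(('near tip',(185,400)),('near tip r',(178,385)),('far tip',(262,290)),('handle top',(224,330)),('body',(210,180)),('cap',(310,172)),('nearback',(140,350))):
    print(n,world(r,(c[0]+.5)/3.5-.5+220,(c[1]+.5)/3.5-.5+150).round(4))
cam('top','top1');w=cam('wrist','wrist1')
im=cv2.imread('pics/top1.png')[120:260,150:350];cv2.imwrite('pics/top1c.png',cv2.resize(im,None,fx=4,fy=4,interpolation=2))
E
```

```text
near tip [0.5324 0.5231 0.1354]
near tip r [0.5338 0.5355 0.1581]
far tip [0.4951 0.4324 0.1239]
handle top [0.5147 0.4703 0.1308]
body [0.5147 0.5076 0.255 ]
cap [0.4641 0.2969 0.1025]
nearback [0.5511 0.5233 0.1695]
```

View pics/top1c.png

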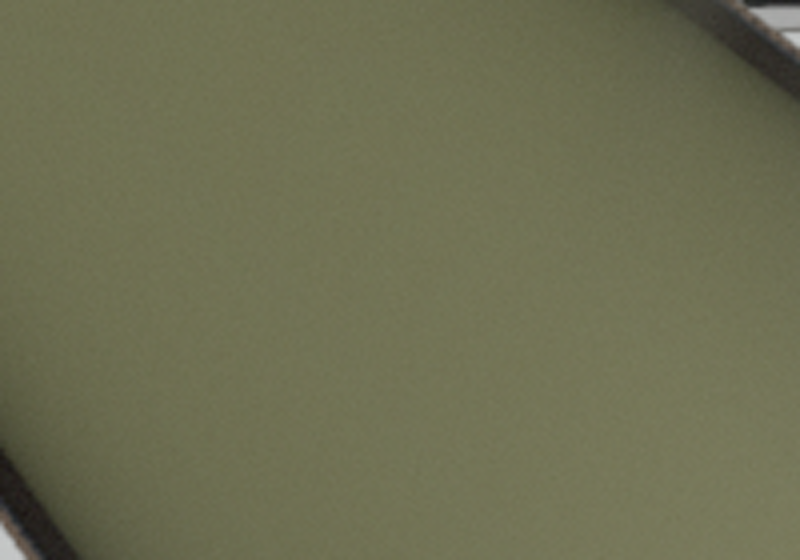

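View pics/wrist1.png

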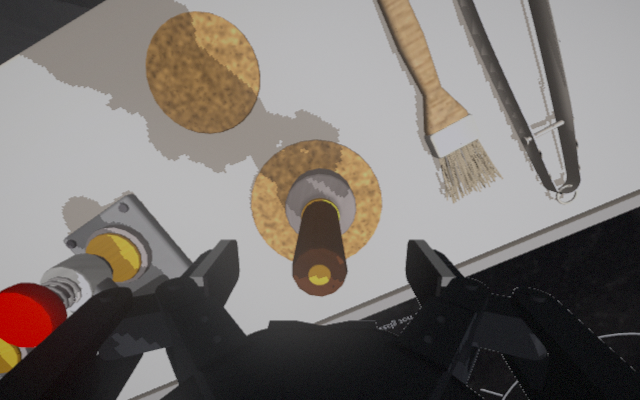

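```bash
python3 - <<'E'
from h import *
s=ctrl.state();print(s['time'],s['position'],s['joints'].round(3))
w0=np.load('pics/wrist0.npz');w=np.load('pics/wrist1.npz');print(w0['world_from_camera'].round(4),w['world_from_camera'].round(4))
r=cam('side','side2');im=cv2.imread('pics/side2.png')[150:320,220:420];cv2.imwrite('pics/side2c.png',cv2.resize(im,None,fx=3.5,fy=3.5,interpolation=2))
r=dict(w)
print('handle top by wrist',world(r,319,275),world(r,319,275,.129),'pad',world(r,316,205,.006), 'red', world(r,32,315),'smallpad',world(r,203,72))
for uv in((228,255),(418,255),(225,280)): print(world(r,*uv))
E
```

```text
2.8 [0.51540086 0.46972648 0.09462639] [ 0.739  0.565  0.027  1.031 -0.     1.189]
[[ 0.4348 -0.8689 -0.2367  0.2009]
 [ 0.9005  0.4189  0.1166  0.5688]
 [-0.0021 -0.2638  0.9646  0.3727]
 [ 0.      0.      0.      1.    ]] [[ 4.349e-01 -8.684e-01 -2.384e-01  4.555e-01]
 [ 9.005e-01  4.196e-01  1.143e-01  4.983e-01]
 [ 8.000e-04 -2.644e-01  9.644e-01  2.413e-01]
 [ 0.000e+00  0.000e+00  0.000e+00  1.000e+00]]
handle top by wrist [0.51502334 0.46814994 0.12972432] [0.51540992 0.46795424 0.129     ] pad [0.51808668 0.46243239 0.006     ] red [0.48084706 0.29860768 0.10149565] smallpad [0.38291704 0.43052253 0.0041791 ]
[0.48954852 0.43555694 0.12766974]
[0.52670495 0.51166177 0.12702579]
[0.4978458  0.43091812 0.13257815]
```

View pics/side2c.png

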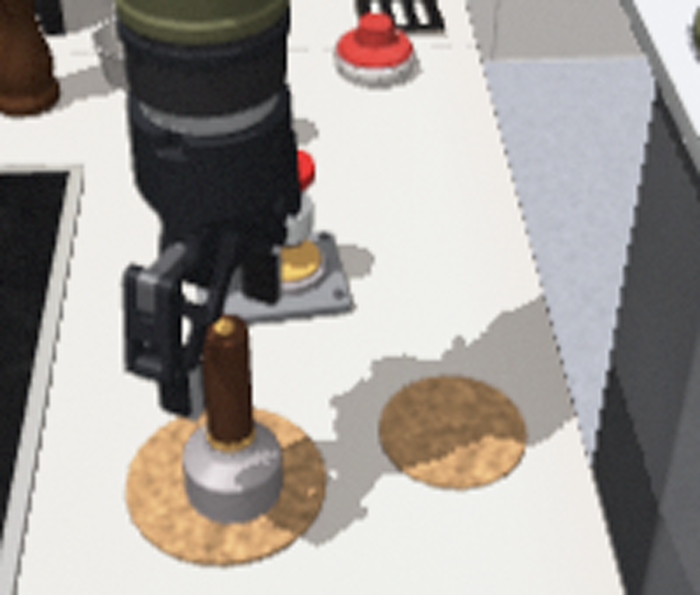

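```bash
python3 - <<'E'
from h import *
R=ctrl.state()['orientation'];p=ctrl.state()['position']
for n in('wrist1','side2'):
    r=dict(np.load(f'pics/{n}.npz'))
    P=np.array([world(r,u,v) for v in range(0,400) for u in range(640) if r['depth'][v,u]>0])
    L=(P-p)@R
    for sgn in(1,-1):
        m=(abs(L[:,0])<.03)&(sgn*L[:,1]>.03)&(sgn*L[:,1]<.075)&(L[:,2]<.04)&(L[:,2]>-.15)
        Q=L[m];print(n,sgn,len(Q),'max z',np.percentile(Q[:,2],[90,97,99.5,100]).round(4),Q[Q[:,2]>np.percentile(Q[:,2],97)].mean(0).round(4))
E
```

```text
wrist1 1 17629 max z [-0.0489 -0.0303 -0.0207 -0.0165] [ 0.003   0.0442 -0.0248]
wrist1 -1 17741 max z [-0.0494 -0.0306 -0.021  -0.0169] [ 0.0029 -0.044  -0.0249]
side2 1 1251 max z [-0.0483 -0.0312 -0.0232 -0.0173] [ 0.0044  0.0506 -0.0262]
side2 -1 311 max z [-0.0256 -0.0209 -0.0197 -0.018 ] [ 0.0014 -0.0427 -0.02  ]
```

Both cameras put the open fingertips about 17 mm behind the reported TCP (z ≈ 0.112). That is higher than the description implies. I'll close partway, without touching the handle, and measure again.

>>> carry_out(series="0 0 0 0 0 0 4; 0 0 0 0 0 0 4; 0 0 0 0 0 0 4; 0 0 0 0 0 0 4; 0 0 0 0 0 0 4; 0 0 0 0 0 0 4")

```text
time: 3.45
position: [0.5149, 0.4693, 0.0937]
orientation: [[-0.901, 0.435, -0.0], [0.435, 0.901, 0.0], [0.0, 0.0, -1.0]]
wrist_force: [1.5, -0.7, 0.3]
opening: 0.466
```

```bash
cat > tips.py <<'E'
from h import *
import sys
R=ctrl.state()['orientation'];p=ctrl.state()['position'];print(ctrl.state()['opening'],p)
lo=float(sys.argv[2])
for n in('wrist','side'):
    r=cam(n,n+sys.argv[1])
    P=np.array([world(r,u,v) for v in range(0,400) for u in range(640) if r['depth'][v,u]>0])
    L=(P-p)@R
    for sgn in(1,-1):
        m=(abs(L[:,0])<.03)&(sgn*L[:,1]>lo)&(sgn*L[:,1]<.06)&(L[:,2]<.035)&(L[:,2]>-.06)
        Q=L[m];print(n,sgn,len(Q),'max z',np.percentile(Q[:,2],[90,97,99.5,100]).round(4),Q[Q[:,2]>np.percentile(Q[:,2],97)].mean(0).round(4))
    m=(abs(L[:,0])<.035)&(abs(L[:,1])<.012)&(L[:,2]<-.04)&(L[:,2]>-.2)
    if m.any(): print('body max z on axis',np.percentile(L[m][:,2],[50,90,99,100]))
im=cv2.imread(f'pics/side{sys.argv[1]}.png')[150:320,220:420];cv2.imwrite(f'pics/side{sys.argv[1]}c.png',cv2.resize(im,None,fx=3.5,fy=3.5,interpolation=2))
E
python3 tips.py 3 .017
```

```text
0.4661942966445178 [0.51486817 0.4693265  0.09369793]
wrist 1 3297 max z [-0.0202 -0.0123 -0.0074 -0.006 ] [ 0.003   0.0211 -0.0095]
wrist -1 3298 max z [-0.0202 -0.0125 -0.0073 -0.0049] [ 0.0031 -0.0211 -0.0095]
body max z on axis [-0.09505622 -0.0826169  -0.07761251 -0.07595133]
side 1 211 max z [-0.0162 -0.0114 -0.007  -0.0065] [ 0.0063  0.0261 -0.0091]
side -1 180 max z [-0.0175 -0.0108 -0.0075 -0.0074] [ 0.0062 -0.0216 -0.0086]
body max z on axis [-0.15802435 -0.09657009 -0.08001015 -0.07832777]
```

View pics/side3c.png

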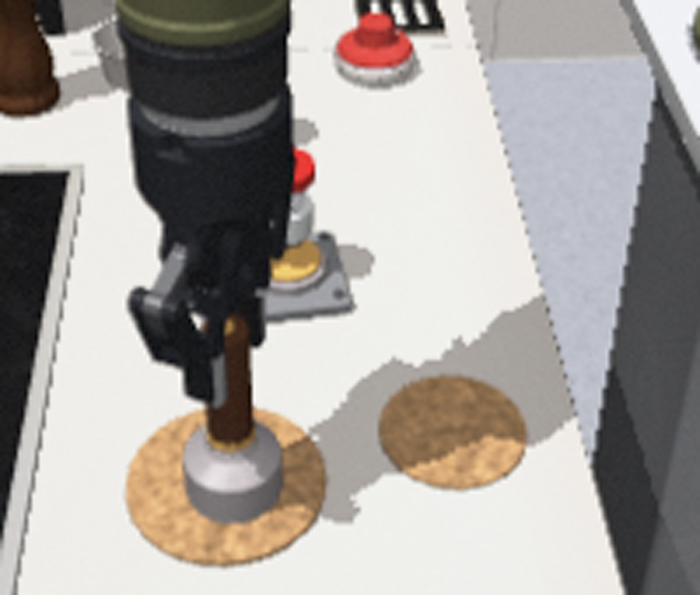

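View pics/wrist3.png

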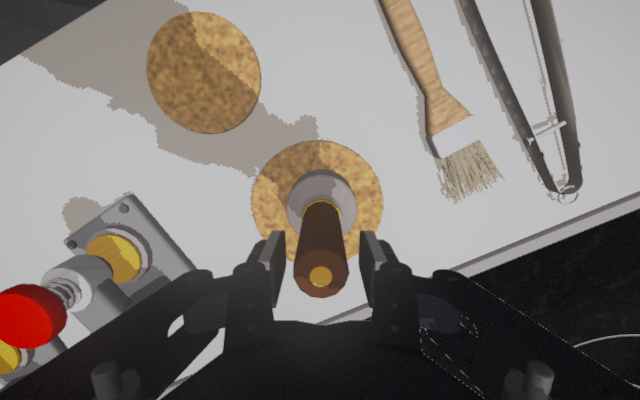

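Partly closed, the tips are 6 mm behind the reported TCP and the body is 77 mm behind. The real gripper therefore sits about 25 mm higher than the description says. I'll go down 2.5 cm more, so the tips end near z 0.073 and the body near 0.146 (handle top 0.129), then grip.

>>> carry_out(series="0 0 0 0 0 -0.5 4; 0 0 0 0 0 -0.8 4; 0 0 0 0 0 -0.8 4; 0 0 0 0 0 -0.4 4; 0 0 0 0 0 0 4; 0 0 0 0 0 0 1.5; 0 0 0 0 0 0 1.5; 0 0 0 0 0 0 1.5; 0 0 0 0 0 0 1.5; 0 0 0 0 0 0 1.5; 0 0 0 0 0 0 1.5; 0 0 0 0 0 0 1.5", squeeze=80)

```text
time: 4.75
position: [0.5149, 0.4692, 0.0687]
orientation: [[-0.901, 0.435, 0.0], [0.435, 0.901, -0.0], [-0.0, -0.0, -1.0]]
wrist_force: [-0.6, -0.6, -0.1]
opening: 0.283
```

```bash
python3 tips.py 4 .014
```

```text
0.2832710223893493 [0.51486965 0.46923726 0.06873418]
wrist 1 3238 max z [0.0312 0.0338 0.0346 0.035 ] [0.0097 0.0219 0.0343]
wrist -1 3286 max z [0.0313 0.0337 0.0347 0.035 ] [ 0.0103 -0.0223  0.0343]
body max z on axis [-0.08882745 -0.05737529 -0.04215331 -0.04000431]
side 1 317 max z [0.0329 0.0343 0.0348 0.035 ] [0.0005 0.0217 0.0347]
side -1 84 max z [0.0322 0.0338 0.0342 0.0342] [ 0.0145 -0.0224  0.0341]
body max z on axis [-0.10328404 -0.05140523 -0.0415351  -0.04027817]
```

View pics/side4c.png

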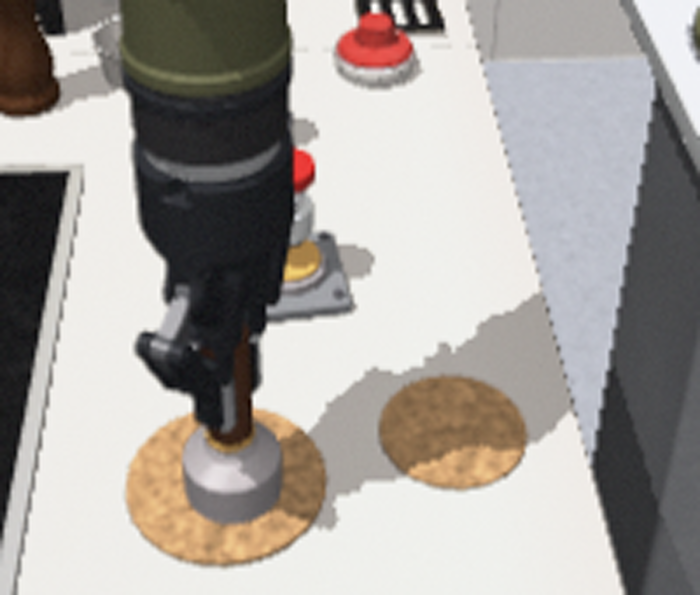

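>>> carry_out(series="0 0 0 0 0 0.3 1.5; 0 0 0 0 0 0.8 1.5; 0 0 0 0 0 1.2 1.5; 0 0 0 0 0 1.5 1.5; 0 0 0 0 0 1.5 1.5; 0 0 0 0 0 1.5 1.5; 0 0 0 0 0 1.5 1.5; 0 0 0 0 0 1.5 1.5; 0 0 0 0 0 1.5 1.5; 0 0 0 0 0 1.1 1.5; 0 0 0 0 0 0.6 1.5; 0 0 0 0 0 0 1.5; 0 0 0 0 0 0 1.5", squeeze=100)

```text
time: 6.15
position: [0.5147, 0.4691, 0.1982]
orientation: [[-0.901, 0.435, -0.0], [0.435, 0.901, -0.001], [0.0, -0.001, -1.0]]
wrist_force: [-0.0, 0.5, -5.1]
opening: 0.283
```

```bash
python3 - <<'E'
from h import *
cam('side','side5');im=cv2.imread('pics/side5.png')[100:320,200:400];cv2.imwrite('pics/side5c.png',cv2.resize(im,None,fx=2.7,fy=2.7,interpolation=2))
E
```

```text
(no output)
```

View pics/side5c.png

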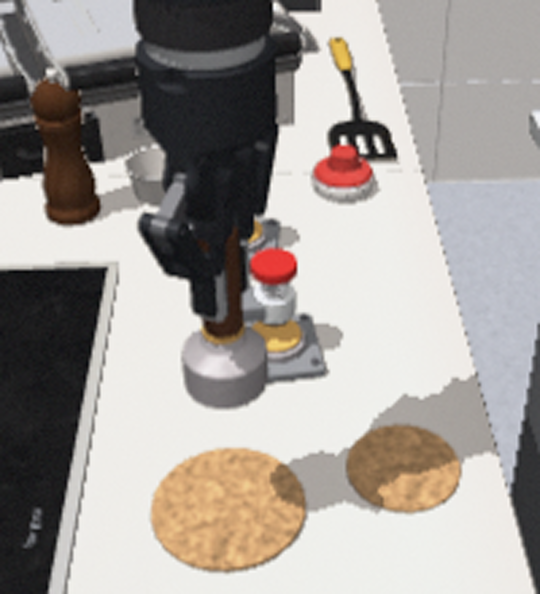

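The mallet is lifted (5 N on the wrist) and hangs straight. The pad is now fully visible at (228,508) in the crop, so I'll measure it again while moving to the red stamp.

>>> carry_out(series="0 0 0 -0.2 -0.8 0 1.5; 0 0 0 -0.3 -1.6 0 1.5; 0 0 0 -0.4 -2.2 0 1.5; 0 0 0 -0.5 -2.4 0 1.5; 0 0 0 -0.5 -2.4 0 1.5; 0 0 0 -0.5 -2.4 0 1.5; 0 0 0 -0.4 -2.4 0 1.5; 0 0 0 -0.4 -2.0 0 1.5; 0 0 0 -0.2 -1.2 0 1.5; 0 0 0 -0.1 -0.5 0 1.5; 0 0 0 0 0 0 1.5; 0 0 0 0 0 0 1.5")

```text
time: 7.4
position: [0.4801, 0.291, 0.1987]
orientation: [[-0.901, 0.435, 0.0], [0.435, 0.901, 0.001], [0.0, 0.001, -1.0]]
wrist_force: [1.1, -0.1, -4.1]
opening: 0.279
```

```bash
python3 - <<'E'
from h import *
for n,z in(('side5',.006),):
    r=dict(np.load(f'pics/{n}.npz'))
    print(world(r,(228.5+.5)/2.7-.5+200,(508.5+.5)/2.7-.5+100,z))
P=np.array([world(r,u,v) for v in range(260,320) for u in range(245,325)])
cam('side','side6');im=cv2.imread('pics/side6.png')[80:300,200:400];cv2.imwrite('pics/side6c.png',cv2.resize(im,None,fx=2.7,fy=2.7,interpolation=2))
t=cam('top','top6');im=cv2.imread('pics/top6.png')[130:270,180:380];cv2.imwrite('pics/top6c.png',cv2.resize(im,None,fx=4,fy=4,interpolation=2))
print(ctrl.state()['position'])
E
```

```text
[0.51902676 0.46513048 0.006     ]
[0.48008485 0.29112848 0.19862035]
```

View pics/side6c.png

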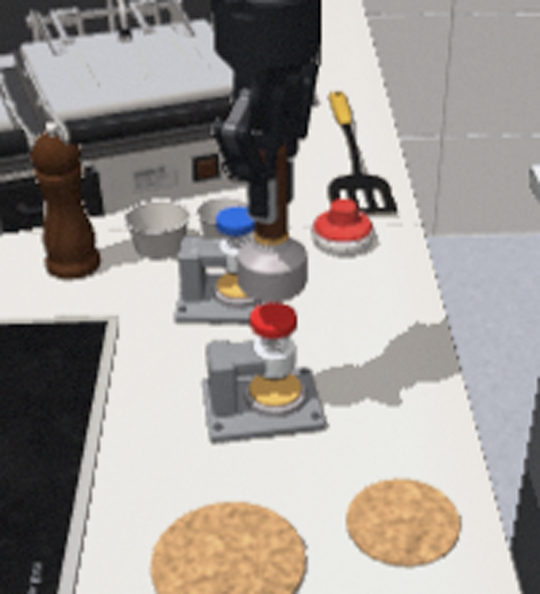

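View pics/top6c.png

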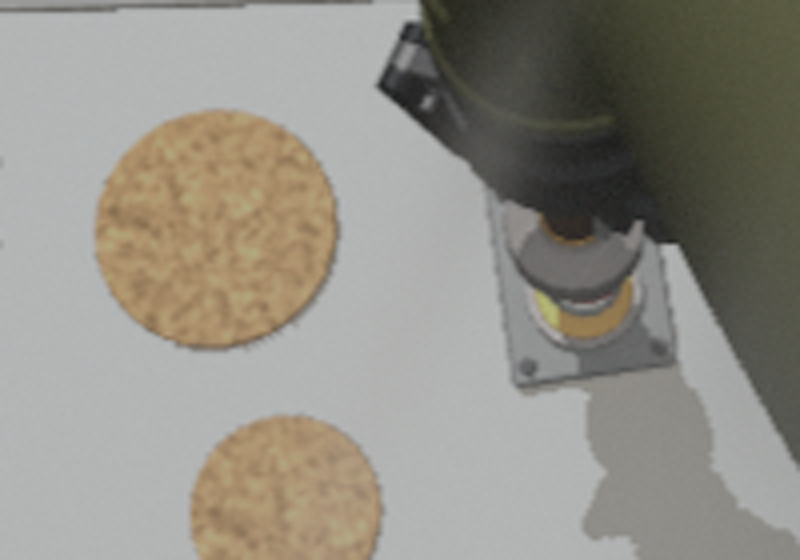

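>>> carry_out(series="0 0 0 0 0 -0.5 1.5; 0 0 0 0 0 -1 1.5; 0 0 0 0 0 -1 1.5; 0 0 0 0 0 -0.8 1.5; 0 0 0 0 0 -0.6 1.5; 0 0 0 0 0 -0.5 1.5; 0 0 0 0 0 -0.3 1.5; 0 0 0 0 0 0 1.5; 0 0 0 0 0 0 1.5")

```text
time: 8.4
position: [0.4796, 0.2901, 0.1523]
orientation: [[-0.901, 0.435, -0.0], [0.435, 0.901, -0.0], [0.0, -0.0, -1.0]]
wrist_force: [-4.4, -2.9, 5.9]
opening: 0.284
```

>>> carry_out(series="0 0 0 0 0 -0.2 1.5; 0 0 0 0 0 -0.1 1.5; 0 0 0 0 0 0 1.5")

```text
time: 8.7
position: [0.4796, 0.2901, 0.1495]
orientation: [[-0.901, 0.435, 0.0], [0.435, 0.901, 0.0], [-0.0, 0.0, -1.0]]
wrist_force: [-4.0, -2.0, 8.1]
opening: 0.284
```

>>> carry_out(series="0 0 0 0 0 -0.1 1.5; 0 0 0 0 0 0 1.5; 0 0 0 0 0 0 1.5")

```text
time: 9.0
position: [0.4797, 0.2902, 0.1487]
orientation: [[-0.901, 0.435, 0.0], [0.435, 0.901, 0.0], [-0.0, 0.0, -1.0]]
wrist_force: [-3.9, -3.5, 8.8]
opening: 0.277
```

>>> carry_out(series="0 0 0 0 0 -0.1 1.5; 0 0 0 0 0 0 1.5; 0 0 0 0 0 0 1.5")

```text
time: 9.3
position: [0.4798, 0.2902, 0.1486]
orientation: [[-0.9, 0.435, 0.001], [0.435, 0.9, 0.0], [-0.001, 0.001, -1.0]]
wrist_force: [-6.4, -3.2, 13.7]
opening: 0.28
```

>>> carry_out(series="0 0 0 0 0 -0.1 1.5; 0 0 0 0 0 -0.1 1.5; 0 0 0 0 0 0 1.5; 0 0 0 0 0 0 1.5")

```text
time: 9.7
position: [0.48, 0.2902, 0.1485]
orientation: [[-0.9, 0.435, 0.002], [0.435, 0.9, 0.001], [-0.002, 0.002, -1.0]]
wrist_force: [-11.1, -6.4, 27.4]
opening: 0.282
```

```bash
python3 - <<'E'
from h import *
cam('side','side7');im=cv2.imread('pics/side7.png')[80:300,200:400];cv2.imwrite('pics/side7c.png',cv2.resize(im,None,fx=2.7,fy=2.7,interpolation=2))
E
```

```text
(no output)
```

View pics/side7c.png

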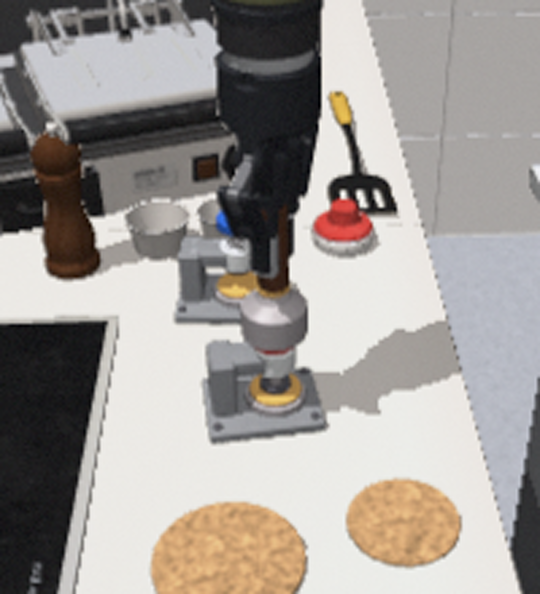

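The plunger has hit its stop: the position stalled at z 0.1485, so the face is at about 0.086, while the force jumped. The picture shows the dark die on the lid. Now I'll raise the mallet and carry it back.

>>> carry_out(series="0 0 0 0 0 0.4 1.5; 0 0 0 0 0 0.6 1.5; 0 0 0 0 0 0.8 1.5; 0 0 0 0 0 1 1.5; 0 0 0 0 0 1 1.5; 0 0 0 0 0 0.9 1.5; 0 0 0 0 0 0.5 1.5; 0 0 0 0 0 0 1.5; 0 0 0 0 0 0 1.5")

```text
time: 10.65
position: [0.4798, 0.2903, 0.1965]
orientation: [[-0.901, 0.435, -0.0], [0.435, 0.901, -0.0], [0.0, -0.0, -1.0]]
wrist_force: [0.3, -0.1, -4.9]
opening: 0.282
```

>>> carry_out(series="0 0 0 0.2 0.8 0 1.5; 0 0 0 0.4 1.5 0 1.5; 0 0 0 0.5 2.2 0 1.5; 0 0 0 0.5 2.3 0 1.5; 0 0 0 0.5 2.3 0 1.5; 0 0 0 0.5 2.3 0 1.5; 0 0 0 0.5 2.2 0 1.5; 0 0 0 0.4 2.0 0 1.5; 0 0 0 0.2 1.2 0 1.5; 0 0 0 0.1 0.5 0 1.5; 0 0 0 0 0 0 1.5; 0 0 0 0 0 0 1.5")

```text
time: 11.85
position: [0.5177, 0.4627, 0.1965]
orientation: [[-0.9, 0.435, -0.0], [0.435, 0.9, -0.001], [-0.0, -0.001, -1.0]]
wrist_force: [0.5, -0.4, -4.6]
opening: 0.278
```

```bash
python3 - <<'E'
from h import *
s=ctrl.state();print(s['position'],s['joints'].round(3))
cam('side','side8');im=cv2.imread('pics/side8.png')[100:320,200:400];cv2.imwrite('pics/side8c.png',cv2.resize(im,None,fx=2.7,fy=2.7,interpolation=2))
E
```

```text
[0.5177342  0.46271516 0.19653441] [ 0.729  0.508  0.171  1.234 -0.     1.18 ]
```

View pics/side8c.png

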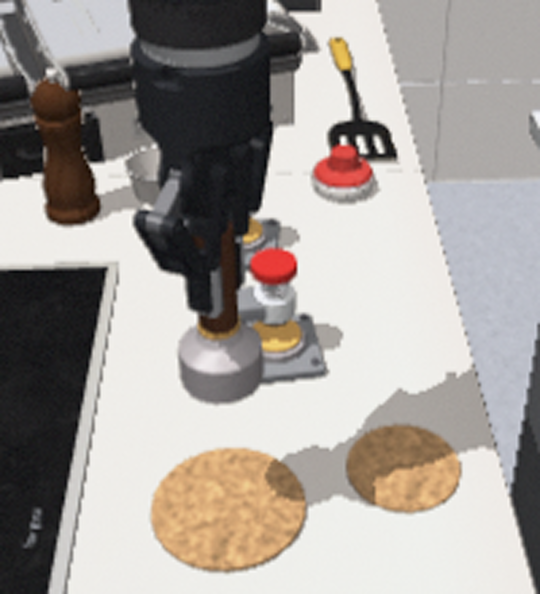

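>>> carry_out(series="0 0 0 0.1 0.1 -0.5 1.5; 0 0 0 0 0 -1 1.5; 0 0 0 0 0 -1.5 1.5; 0 0 0 0 0 -1.5 1.5; 0 0 0 0 0 -1.5 1.5; 0 0 0 0 0 -1.5 1.5; 0 0 0 0 0 -1.5 1.5; 0 0 0 0 0 -1.5 1.5; 0 0 0 0 0 -1 1.5; 0 0 0 0 0 -0.5 1.5; 0 0 0 0 0 -0.3 1.5; 0 0 0 0 0 0 1.5; 0 0 0 0 0 0 1.5")

```text
time: 13.2
position: [0.5193, 0.4647, 0.0744]
orientation: [[-0.901, 0.435, 0.001], [0.435, 0.901, 0.001], [-0.0, 0.001, -1.0]]
wrist_force: [0.3, -0.3, -4.2]
opening: 0.28
```

```bash
python3 - <<'E'
from h import *
s=ctrl.state();print(s['position'])
cam('side','side9');im=cv2.imread('pics/side9.png')[200:320,230:350];cv2.imwrite('pics/side9c.png',cv2.resize(im,None,fx=5,fy=5,interpolation=2))
cam('wrist','wrist9');im=cv2.imread('pics/wrist9.png')[100:320,200:440];cv2.imwrite('pics/wrist9c.png',cv2.resize(im,None,fx=2.5,fy=2.5,interpolation=2))
E
```

```text
[0.51926891 0.46469366 0.07440554]
```

View pics/side9c.png

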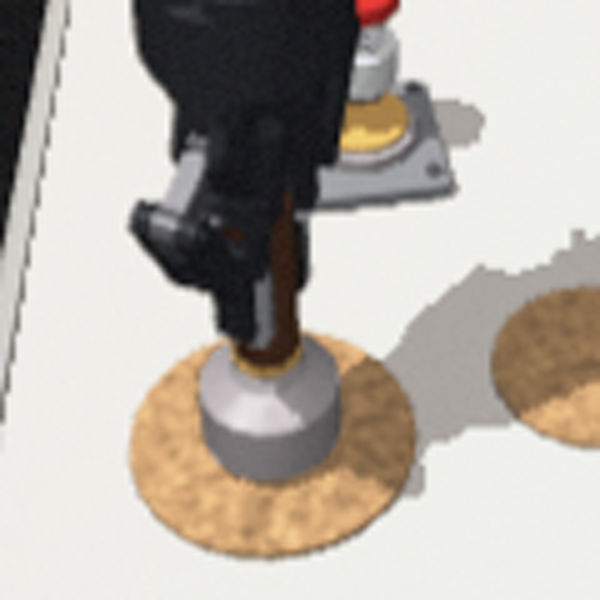

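View pics/wrist9c.png

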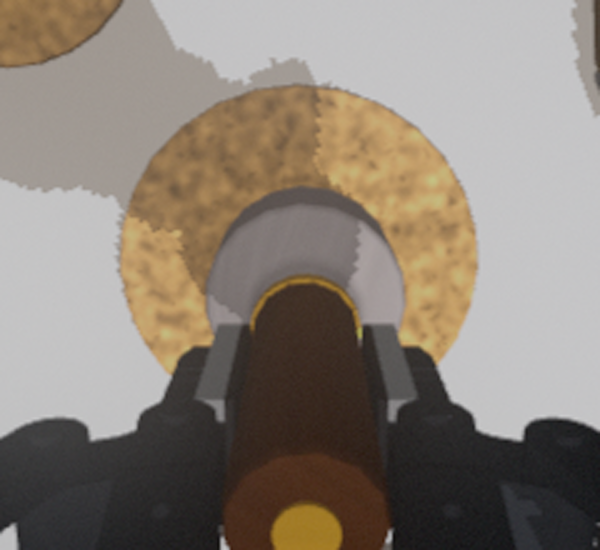

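The mallet hovers about 6 mm above the pad and is nearly centred. In the wrist crop the head spans x 206–405 and the pad 120–478, so the head is about 2 mm too far along +tool y. I'll check the other direction from the front rims, at rows 186 and 84.

```bash
python3 - <<'E'
from h import *
r=dict(np.load('pics/wrist9.npz'));R=ctrl.state()['orientation']
f=lambda a,b,z:world(r,(a+.5)/2.5-.5+200,(b+.5)/2.5-.5+100,z)
h=f(303,186,.0117);p=f(300,84,.006);print(h,p,((h-p)@R).round(4))
l=f(120,255,.006);q=f(478,255,.006);print('pad y',(l+q)/2,np.linalg.norm(q-l))
l=f(206,290,.033);q=f(405,290,.033);print('head y',(l+q)/2,np.linalg.norm(q-l))
s=dict(np.load('pics/side9.npz'));g=lambda a,b,z:world(s,(a+.5)/5-.5+230,(b+.5)/5-.5+200,z)
h=g(271,482,.0117);p=g(272,558,.006);print('side rim',h,p,p-h)
print('side x',g(200,420,.025)[0],g(340,420,.025)[0],g(130,440,.006)[0],g(415,440,.006)[0])
E
```

```text
[0.49479823 0.47541905 0.0117    ] [0.4675201  0.48760761 0.006     ] [-0.0299  0.0009 -0.0057]
pad y [0.5153146  0.46406063 0.006     ] 0.11422792000196057
head y [0.51837435 0.46486938 0.033     ] 0.0563035137322471
side rim [0.51944984 0.48980757 0.0117    ] [0.51887966 0.52103556 0.006     ] [-0.00057017  0.031228   -0.0057    ]
side x 0.5469791917329094 0.4920679094661653 0.5765359244248007 0.46234067269072743
```

Both views put the mallet within about 2 mm of the pad centre and they disagree in sign, so I'll leave it there. Now I'll lower it onto the pad.

>>> carry_out(series="0 0 0 0 0 -0.2 1.5; 0 0 0 0 0 -0.2 1.5; 0 0 0 0 0 -0.1 1.5; 0 0 0 0 0 0 1.5; 0 0 0 0 0 0 1.5")

```text
time: 13.8
position: [0.5189, 0.4643, 0.0688]
orientation: [[-0.901, 0.435, 0.0], [0.435, 0.901, -0.0], [-0.0, -0.0, -1.0]]
wrist_force: [-0.8, -1.2, -2.5]
opening: 0.281
```

>>> carry_out(series="0 0 0 0 0 -0.1 1.5; 0 0 0 0 0 0 1.5; 0 0 0 0 0 0 1.5")

```text
time: 14.1
position: [0.5189, 0.4643, 0.0687]
orientation: [[-0.901, 0.435, 0.0], [0.435, 0.901, 0.0], [-0.0, 0.0, -1.0]]
wrist_force: [-2.3, -3.8, 6.6]
opening: 0.283
```

Contact made: z matches the pick-up height and the force has reversed. I'll open slowly and then go straight up.

>>> carry_out(series="0 0 0 0 0 0.05 1.5; 0 0 0 0 0 0 2.4; 0 0 0 0 0 0 2.8; 0 0 0 0 0 0 3.2; 0 0 0 0 0 0 4; 0 0 0 0 0 0 5; 0 0 0 0 0 0 6; 0 0 0 0 0 0 6; 0 0 0 0 0 0 6; 0 0 0 0 0 0.5 6; 0 0 0 0 0 1 6; 0 0 0 0 0 1.5 6; 0 0 0 0 0 1.5 6; 0 0 0 0 0 1.5 6; 0 0 0 0 0 2 6; 0 0 0 0 0 2 6; 0 0 0 0 0 2 6; 0 0 0 0 0 1 6; 0 0 0 0 0 0.5 6; 0 0 0 0 0 0 6", squeeze=20)

```text
time: 16.1
position: [0.5191, 0.4645, 0.2039]
orientation: [[-0.901, 0.435, 0.001], [0.435, 0.901, 0.001], [-0.0, 0.001, -1.0]]
wrist_force: [0.5, -0.3, -0.3]
opening: 0.702
```

>>> carry_out(series="0 0 0 -0.8 0.4 0 6; 0 0 0 -2 0.5 0 6; 0 0 0 -2.6 0.7 0 6; 0 0 0 -2.6 0.7 0 6; 0 0 0 -2.6 0.7 0 6; 0 0 0 -2.6 0.7 0 6; 0 0 0 -2.6 0.7 0 6; 0 0 0 -1.5 0.5 0 6; 0 0 0 -0.5 0 0 6; 0 0 0 0 0 0 6; 0 0 0 0 0 0 6")

```text
time: 17.2
position: [0.3416, 0.5131, 0.203]
orientation: [[-0.9, 0.435, 0.0], [0.435, 0.9, -0.0], [-0.0, -0.0, -1.0]]
wrist_force: [-0.3, -0.6, 0.5]
opening: 0.698
```

```bash
python3 - <<'E'
from h import *
for n,(x0,y0,x1,y1),k in(('top',(190,140,450,250),3),('side',(240,140,360,320),3.3)):
    cam(n,n+'10');im=cv2.imread(f'pics/{n}10.png')[y0:y1,x0:x1]
    cv2.imwrite(f'pics/{n}10c.png',cv2.resize(im,None,fx=k,fy=k,interpolation=cv2.INTER_CUBIC))
E
```

```text
(no output)
```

View pics/top10c.png

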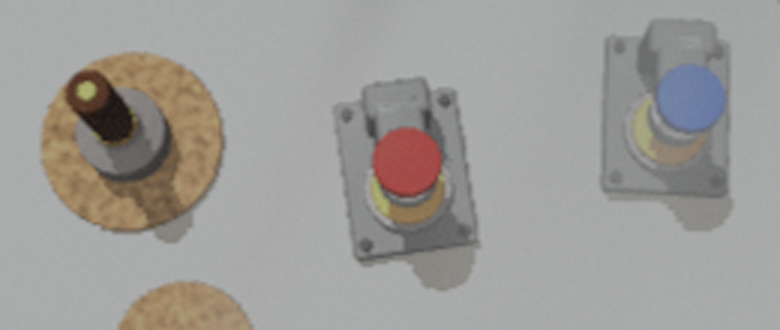

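View pics/side10c.png

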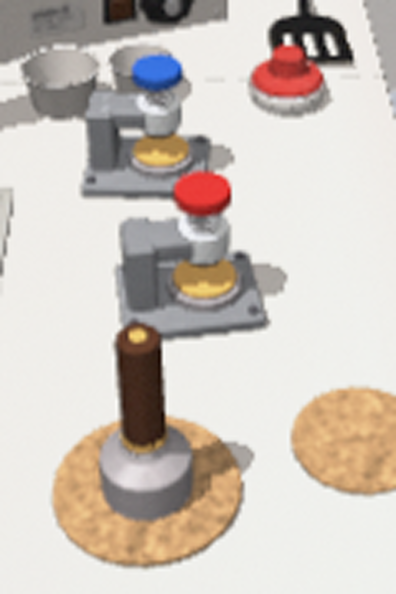

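```bash
python3 - <<'E'
from h import *
r=dict(np.load('pics/top10.npz'));s=dict(np.load('pics/side10.npz'))
T=lambda a,b,z:world(r,(a+.5)/3-.5+190,(b+.5)/3-.5+140,z).round(4)
S=lambda a,b,z:world(s,(a+.5)/3.3-.5+240,(b+.5)/3.3-.5+140,z).round(4)
print(T(88,91,.129),T(132,142,.006),T(407,161,.102));print(S(138,338,.129),S(148,489,.006),S(203,192,.102))
print(ctrl.state()['time'])
E
```

```text
[0.519  0.4641 0.129 ] [0.5178 0.4624 0.006 ] [0.4798 0.2889 0.102 ]
[0.5189 0.4633 0.129 ] [0.5187 0.4647 0.006 ] [0.4796 0.292  0.102 ]
17.3
```

The mallet axis is within 1–2 mm of the pad centre, both caps are up and the arm is clear. Handing in.

```bash
python3 -c "
from station import ctrl
print(ctrl.hand_in())"
```

```text
the job is handed in; nothing more can be done
None
```

I gripped the mallet by its handle and pressed the red plunger fully down. I then stood the mallet back upright on the larger cork pad, released it, moved the arm clear and handed in at about 17 s.

- **Plunger:** It reached its stop. The tool stalled with the striking face at about 0.086 m, while the wrist force rose to 27 N. The last pictures show the red cap back up. The blue stamp was never touched.
- **Mallet:** It stands upright. Measured by the top and side cameras, its axis is within about 2 mm of the pad centre. Those measurements, and the wrist camera's before release, disagreed by 1–2 mm, within the calibration error, so I made no further correction.
- **Disagreement with the description:** Both cameras showed the fingertips about 25 mm farther back from the reported tool point (TCP) than stated. I lowered the grasp by that amount, and the grip held throughout.

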